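Hold the check-source rod centred in the detector well

ROBOT

A 6-joint arm with a two-finger parallel gripper is mounted at the origin on the work surface. World frame = base frame: x ahead of the robot, y to its left, z up, the work surface at z = 0. Lengths are in mm, angles in rad, forces in N, time in s.
With the tool pointing down it reaches from about 350 to 925 mm from the base axis. Payload 6.4 kg.
Tool frame: the origin (TCP) lies at the very end of the fingers, on their centre line; the grasp point (between the pads) lies behind it (arm.grasp_offset is the z of the grasp point in the tool frame, in mm); z points along the fingers, y is the line along which they close (so a half turn about z gives the same grasp; the last joint's range is limited). The gripper opens to 94 mm and grips with 3 to 60 N. Pads are 16 mm wide; open, the fingers measure 119 mm over their backs; the gripper's body (75 mm by 177 mm) begins 78 mm behind the grasp point.
Start: joints at [-1.371, 0.245, 1.558, -0, 1.339, -0.174], TCP at [237.357, -605.124, 205.455] pointing down, gripper open.
Joint ranges: [-3.13, 3.13], [-1.02, 2.26], [0.13, 2.54], [-0.95, 4.09], [0.21, 2.88], [-2.74, 2.74]. Speed limits (rad/s): [2.57, 2.57, 3.14, 3.14, 3.14, 3.14].

INTERFACE

Orientations are given as a unit quaternion [x, y, z, w].
In Python, from rig import sensors, get_image, arm gives the robot as it stands.
- The arm moves only by the tool servo_tool, never from a script. Its argument "increments" is a list of rows, each a list of 7 numbers: the turn, a rotation vector about the tool's x, y, z in units of 5 degrees (1.0 is 5 degrees), then the shift along the tool's x, y, z in units of 40 mm (1.0 is 40 mm), then the opening, from 0 (shut) to 1 (fully open). In form: [[wx, wy, wz, x, y, z, hand], ...]. A call has 1 to 20 rows; each row is the pose to reach, as a shift and turn from the pose commanded when the call began, along the tool's axes at that moment; what a row does not reach only later rows make up. A row lasts 1/10 s, in which the tool goes at most 50 mm and 8.59 degrees, less where a joint would pass 70% of its speed; a pose out of reach is approached as far as the arm can. A call with a gripper value outside its range is refused whole. The fingers move at their own pace and stop on an object; "grip_force" is the grip in N (left out, the last holds). Time passes only in rows, so rows that repeat a pose let the fingers close. It gives the time, the measured TCP pose, the force, the opening and the grip force at its end, in the units of the state.
- sensors.get_obs(): the state, without advancing time (a new reading comes with each control period).
- get_image(name): name is "side" or "top"; returns a dict with "color" (420x560x3 uint8, red, green, blue), "range_z" (420x560 float32, mm along the optical axis (not along the pixel's ray), 0 where there is no reading), "fov_y" (degrees; the focal length in pixels is half the picture's height over the tangent of half this angle, whatever the lens; pixels are square), "cx", "cy" (the principal point, pixels), "T" (4x4, takes a point from camera to world coordinates). Camera axes: x right, y down, z forward; pixel columns grow to the right and rows downward; lengths in mm; the calibration is good to about 2 mm. A picture is of the moment at which its call begins.
- arm.hand_in(): hands the job in; it is judged then, once.
The state is a dict: "time_s": time; "joint_positions": joint angles; "qd": joint speeds; "tau": joint torques, N m; "ee_pos": TCP position; "tcp_rot": TCP orientation; "ft_force": force on the tool from outside, world axes, zero at the start; "ft_torque": the same for the moment, N m; "grip_width": finger opening in mm; "gripper_force": force on a finger pad.
Only numpy, scipy, OpenCV 4.12 (cv2) and the standard library are available. Lean on these libraries where they do the work, as an engineer would, in place of code of your own. Each camera call takes 0.05 s, during which the arm holds its last target. There are 200 camera calls.

TASK

Get the well detector ready for its daily check: first push the small brass enable pin fully home in the terminal opening on top of the preamplifier box and let go of it. Then take the check-source rod (the one with the disc collar and straight handle, not the ball-headed blank) out of the rack and lower it upright through the hole in the guide plate, without touching the stand, until its collar is about 15 mm above the plate, and finish while still holding it there, still and centred in the hole. Leave the blank rod, the vials, the bottle and the tweezers alone.

Things in the scene. Friction and masses are not known exactly. Their poses are not given: they have to be found in the camera images.
- pin: enable pin, upright in its parking block: brass shaft 6 mm in diameter and 25 mm long with a tapered tip (last 4 mm, to 2 mm), and above it a grey handle 18 mm in diameter and 36 mm tall whose flat underside is the stop. Origin at the shaft's tip, z up the pin (handle from z = 25 to 61 mm). 30 g, hidden change of 0.7 to 1.4 times
- pin_block: fixed white block 50 x 50 x 30 mm tall in which the pin stands, loose, in a 9 mm bore, the handle's underside on the block's top; origin at its underside centre
- terminal (a point): centre of the mouth of the terminal opening, a round vertical hole 9 mm in diameter and 30 mm deep with a 1.5 mm chamfer, in the middle of the flat aluminium top of the preamplifier box (fixed, 80 x 100 mm, 50 mm tall). The mouth is at the top face, z up
- rack: fixed white rack block 60 (x) x 150 (y) x 60 mm tall; two bores 12 mm in diameter and 50 mm deep at y = -40 and +40 mm on its top hold the two rods upright. Origin at its underside centre
- source_rod: check-source rod, upright in either bore of the rack: steel shaft 10 mm diameter, 100 mm long; a disc collar 30 mm diameter, 4 mm thick; a straight grey handle 22 mm diameter, 46 mm tall. Origin at the lower tip, z up the rod (collar z = 100 to 104 mm, handle 104 to 150 mm); the tip starts on the bore's floor, 10 mm above the table. 90 g, hidden scale 0.7 to 1.4
- rod_collar (a point): point on the check-source rod's axis at the underside of its collar, 100 mm above the tip
- guide_stand: fixed detector stand: base 100 x 130 mm; detector block (top at 53 mm) with a well 30 mm diameter, 40 mm deep (floor 13 mm above the table) under the guide hole; two posts at y = -48 and +48 mm (nuts' tops 125 mm) carrying the aluminium guide plate, 60 (x) x 120 (y) x 14 mm, top 120 mm above the table. Origin at its underside centre
- guide_hole (a point): centre of the guide hole's mouth at the guide plate's top face: a vertical through hole 22 mm in diameter, 14 mm deep, coaxial with the well below; z up
- blank_rod: bystander: the blank rod in the other bore of the rack, same shaft (10 x 100 mm) but a grey ball of 30 mm on top and no collar; 127 mm long, origin at its lower tip
- vial0: bystander: white capped sample vial, 27 mm diameter, 60 mm tall, standing; origin at its underside centre
- vial1: bystander: white capped sample vial, 27 mm diameter, 60 mm tall, standing; origin at its underside centre
- vial2: bystander: white capped sample vial, 27 mm diameter, 60 mm tall, standing; origin at its underside centre
- vial3: bystander: white capped sample vial, 27 mm diameter, 60 mm tall, standing; origin at its underside centre
- reagent: bystander: amber reagent bottle, 64 mm diameter, 150 mm tall; origin at its underside centre
- tweezers: bystander: steel tweezers lying on the bench, 165 mm long, 8 mm thick
Mind the look-alikes: they are no part of the job. Leave any brown look-alike of the source_rod alone. Leave any red look-alike of the part that bears terminal alone.

How it is judged (in metres and radians):
On the way, in this order (a step that is already met when the one before it is completed fails the run):
1. the enable pin is home in the terminal and let go (z of pin in the frame of terminal below -0.021 m and horizontal distance between pin and terminal below 0.003 m and angle between pin's own z axis and vertical below 0.1 rad and contact force between pin and the fingers below 0.05 N), for 0.2 s.
2. the check-source rod is held with its tip above the guide hole (z of source_rod in the frame of guide_hole above 0.002 m and horizontal distance between source_rod and guide_hole below 0.015 m and contact force between source_rod and the fingers above 0.5 N), for 0.05 s.
At the end, for the whole second after the job is handed in: The rod hangs in the fingers, still, within 0.06 rad of upright, its collar's underside 7 to 25 mm above the guide plate, its axis within 3.5 mm of the hole's axis both at the collar and at the tip, not touching the stand; the pin is let go in the terminal, at least 21 mm of its 25 mm deep (all of step 1 and z of rod_collar in the frame of guide_hole between 0.007 and 0.025 m and horizontal distance between each of rod_collar, source_rod and guide_hole below 0.0035 m and angle between source_rod's own z axis and vertical below 0.06 rad and linear speed of source_rod below 0.02 m/s and contact force between source_rod and the fingers above 0.5 N and contact force between source_rod and guide_stand below 0.3 N); the arm keeps its last pose, push and grip.
It fails at once if the check-source rod touches the stand (over 0.3 N) (contact force between source_rod and guide_stand above 0.3 N).
It fails at once if the blank rod, a vial, the bottle or the tweezers is disturbed (moved over 25 mm) (distance of any of blank_rod, vial0, vial1, vial2, vial3, reagent, tweezers from where it was at the start of the episode above 0.025 m).
It also fails if it takes over 72 s, if anything falls off the work surface, if the arm or the gripper's body presses on something with over 40 N, if the wrist force passes 120 N, or if a joint passes its speed limit or range.

## Working session

There is one attempt and no reset: what is moved stays moved. The work goes in short steps, Python scripts to look and compute and a tool call to move; the robot and the scene stay as the last step left them, time stands still between calls to the robot, and variables do not carry over. Pictures are saved under pics/ and viewed, at most 14 in all, crops included, and the job is handed in when it is done.

Besides the shell and the picture viewer there is one more tool, called after "Request:" as name(argument=value, ...), one argument or row to a line, values as JSON. servo_tool: Moves the arm, as the interface text tells. Its arguments: {"type":"object","properties":{"increments":{"type":"array"},"grip_force":{"type":"number"}},"required":["increments"]}

```bash
ls; mkdir -p pics
python3 - <<'E'
from rig import sensors,get_image,arm
import cv2,numpy as np,pickle
o=sensors.get_obs();print(o['time_s'],o['ee_pos'],o['tcp_rot'],arm.grasp_offset)
d={}
for n in("top","side"):
    i=get_image(n);d[n]=i
    cv2.imwrite(f"pics/{n}0.png",i['color'][...,::-1]);print(n,i['fov_y'],i['cx'],i['cy'],np.round(i['T'],3).tolist())
pickle.dump(d,open('d0.pkl','wb'))
E
```

```text
pics
0.0 [ 237.23084285 -604.53040768  204.37065734] [ 9.82581196e-01  1.85831420e-01 -2.11113968e-05 -9.35945848e-04] -18.8
top 51.70000448924286 285.42746769226363 209.86311275936174 [[-0.011, -0.999, 0.05, 496.844], [-1.0, 0.011, 0.004, -65.832], [-0.004, -0.05, -0.999, 1283.963], [0.0, 0.0, 0.0, 1.0]]
side 57.91048141288732 277.29329154320595 207.2742129478342 [[-0.771, -0.473, 0.427, 200.746], [-0.637, 0.557, -0.533, 381.572], [0.015, -0.683, -0.731, 700.953], [0.0, 0.0, 0.0, 1.0]]
```

View pics/top0.png

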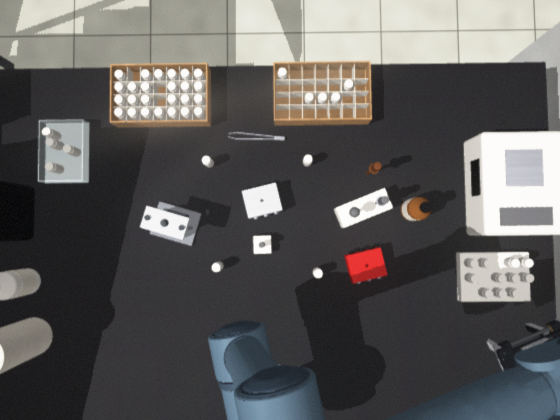

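View pics/side0.png

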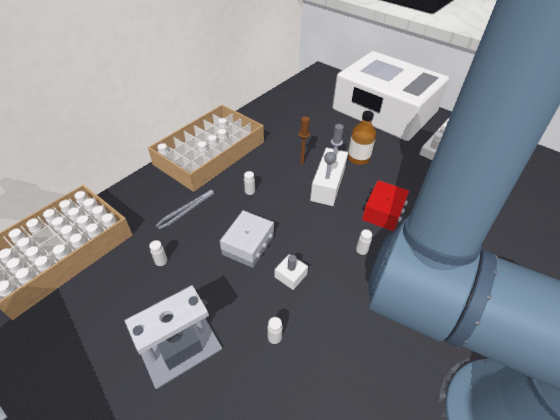

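The top view shows the guide plate at (165,222), preamp at (262,200), pin block at (262,244), rack at (363,207) and red decoy at (366,265). In the side view the straight-handled grey rod is at (338,135), the ball-headed one at (330,157) and the brown decoy at (304,130).

Run:
```python
import cv2,numpy as np,pickle
d=pickle.load(open('d0.pkl','rb'))
def c(n,x0,y0,w,h,s):return cv2.resize(d[n]['color'][y0:y0+h,x0:x0+w,::-1],None,fx=s,fy=s,interpolation=cv2.INTER_CUBIC)
a=np.hstack([c('top',130,190,80,60,5),c('top',325,180,80,60,5)])
b=np.hstack([c('top',230,180,60,75,4),c('side',125,285,100,75,4),c('side',300,115,40,75,4)])
b=cv2.resize(b,(800,300))
cv2.imwrite('pics/z.png',np.vstack([a,b]))
```

```text
(no output)
```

View pics/z.png

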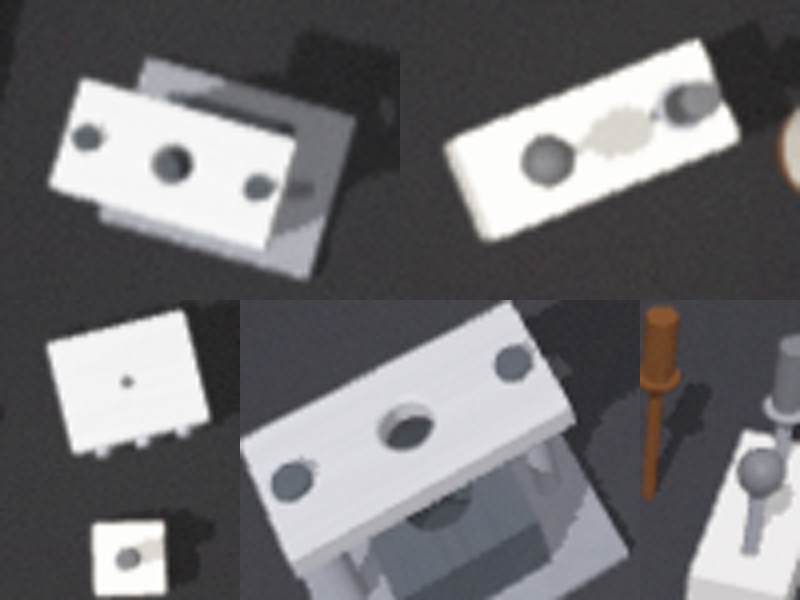

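The crops confirm it: the source rod is at top pixel (383,201) and the ball rod is at (354,212). The guide hole is at (164.5,222.5), the terminal at (262,200) and the pin handle at (262,244).

```bash
cat > h.py <<'E'
import cv2,numpy as np
def ray(i,u,v):
    f=i['color'].shape[0]/2/np.tan(np.radians(i['fov_y']/2))
    T=i['T'];return T[:3,3],T[:3,:3]@np.array([(u-i['cx'])/f,(v-i['cy'])/f,1])
def onz(i,u,v,z):
    o,r=ray(i,u,v);return o+r*(z-o[2])/r[2]
def proj(i,p):
    f=i['color'].shape[0]/2/np.tan(np.radians(i['fov_y']/2))
    q=i['T'][:3,:3].T@(np.array(p)-i['T'][:3,3]);return np.array([i['cx']+f*q[0]/q[2],i['cy']+f*q[1]/q[2]])
def tri(i,a,j,b):
    o,r=ray(i,*a);p,s=ray(j,*b);k=np.linalg.lstsq(np.c_[r,-s],p-o,rcond=None)[0]
    A=o+r*k[0];B=p+s*k[1];return (A+B)/2,np.linalg.norm(A-B)
def blob(i,u,v,R,lo,hi,rad=None):
    "centroid (sub-pixel) of the grey blob nearest (u,v), grey in lo..hi, window R"
    s=8;u0,v0=int(u-R),int(v-R)
    g=cv2.cvtColor(i['color'],cv2.COLOR_RGB2GRAY)[v0:v0+2*R+1,u0:u0+2*R+1]
    g=cv2.resize(g,None,fx=s,fy=s,interpolation=cv2.INTER_CUBIC)
    m=cv2.inRange(g,lo,hi)
    cs,_=cv2.findContours(m,cv2.RETR_EXTERNAL,cv2.CHAIN_APPROX_NONE)
    cs=[c for c in cs if cv2.contourArea(c)>3*s*s]
    P=((u-u0+.5)*s-.5,(v-v0+.5)*s-.5)
    c=max(cs,key=lambda c:cv2.pointPolygonTest(c,P,True))
    M=cv2.moments(c);cc=np.array([M['m10'],M['m01']])/M['m00']
    f=lambda p:(np.array(p)+.5)/s-.5+[u0,v0]
    (rc,wh,an)=cv2.minAreaRect(c);box=f(cv2.boxPoints((rc,wh,an)))
    return f(cc),f(rc),np.array(wh)/s,box
E
python3 - <<'E'
import pickle;from h import *
d=pickle.load(open('d0.pkl','rb'));t,s=d['top'],d['side']
for n,u,v,R,z in(('plate',155,215,40,120),('pre',270,195,32,50),('rack',345,215,45,60),('block',257,250,16,30)):
    c,rc,wh,box=blob(t,u,v,R,170,255);W=np.array([onz(t,*b,z) for b in box])
    e=W[1]-W[0],W[2]-W[1];L=max(e,key=np.linalg.norm)
    print(n,rc.round(1),'world',W.mean(0).round(1),[round(float(np.linalg.norm(q)),1) for q in e],'long axis deg',np.degrees(np.arctan2(L[1],L[0])).round(1))
for n,a,b,z in(('guide',(164.5,222.5),(166,317),120),('term',(262,200),(247.5,232),50)):
    A=blob(t,*a,8,0,140);B=blob(s,*b,9,0,135)
    print(n,A[0].round(2),A[2].round(1),B[0].round(2),B[2].round(1),'top z',onz(t,*A[0],z).round(1),'side z',onz(s,*B[0],z).round(1),[x.round(1) for x in tri(t,A[0],s,B[0])])
g=cv2.cvtColor(t['color'],cv2.COLOR_RGB2GRAY)
print(g[193:209,376:394]);print(t['range_z'][200,380:392].round());print(g[237:252,254:272])
gs=cv2.cvtColor(s['color'],cv2.COLOR_RGB2GRAY)
print(gs[120:150:2,328:348]);print(gs[252:274:2,284:300])
E
```

```text
plate [169.  221.7] world [527.2 252.  120. ] [86.0, 147.1] long axis deg -106.9
pre [261.8 201. ] world [585.3   6.1  50. ] [100.8, 87.5] long axis deg -76.8
rack [363.  207.8] world [ 561.9 -280.5   60. ] [158.3, 63.2] long axis deg -68.5
block [261.7 244.3] world [461.5   8.5  30. ] [51.8, 52.6] long axis deg -179.0
guide [164.25 222.39] [6.9 7.3] [166.59 317.74] [ 7.5 13. ] top z [525.5 264.7 120. ] side z [520.4 266.4 120. ] [array([524.9, 265.8, 113.3]), np.float64(2.2)]Traceback (most recent call last):
  File "<stdin>", line 8, in <module>
  File "h.py", line 22, in blob
    c=max(cs,key=lambda c:cv2.pointPolygonTest(c,P,True))
ValueError: max() iterable argument is empty
```

Run:
```python
import pickle;from h import *
np.set_printoptions(linewidth=200)
d=pickle.load(open('d0.pkl','rb'));t,s=d['top'],d['side']
g=cv2.cvtColor(t['color'],cv2.COLOR_RGB2GRAY);gs=cv2.cvtColor(s['color'],cv2.COLOR_RGB2GRAY)
for th in(200,225,240):
  for n,u,v,R,z in(('plate',155,215,40,120),('pre',270,195,32,50)):
    c,rc,wh,box=blob(t,u,v,R,th,255);W=np.array([onz(t,*b,z) for b in box])
    e=W[1]-W[0],W[2]-W[1];L=max(e,key=np.linalg.norm)
    print(th,n,rc.round(1),'world',W.mean(0).round(1),[round(float(np.linalg.norm(q)),1) for q in e],'long axis deg',np.degrees(np.arctan2(L[1],L[0])).round(1))
print(g[196:205,258:267]);print(gs[227:237,242:254])
print(g[194:208,376:392]);print(t['range_z'][200,380:392].round());print(g[237:252,254:270])
print(gs[120:150:2,328:348]);print(gs[252:274:2,284:300])
```

```text
200 plate [164.1 222.5] world [525.3 265.3 120. ] [63.7, 120.8] long axis deg -107.1
200 pre [261.8 200.9] world [585.6   6.2  50. ] [99.4, 85.4] long axis deg -76.7
225 plate [164.1 222.5] world [525.3 265.3 120. ] [60.5, 119.3] long axis deg -107.3
225 pre [261.7 200.4] world [586.9   6.4  50. ] [98.2, 81.5] long axis deg -76.7
240 plate [164.  222.4] world [525.6 265.4 120. ] [58.3, 118.1] long axis deg -106.9
240 pre [261.6 199.9] world [588.4   6.7  50. ] [97.2, 76.6] long axis deg -76.7
[[242 242 242 242 243 243 243 242 242]
 [242 242 242 240 241 242 241 242 243]
 [242 242 234 219 232 239 243 243 244]
 [242 240 208 161 179 223 242 244 243]
 [243 238 173 130 139 192 239 243 243]
 [244 240 199 157 170 221 241 242 242]
 [243 242 234 227 230 239 243 243 243]
 [243 244 243 242 242 244 243 243 244]
 [244 244 243 242 243 244 244 243 243]]
[[211 213 212 212 211 212 213 214 214 213 212 213]
 [212 211 212 212 213 213 215 215 213 212 212 213]
 [212 212 212 211 214 218 218 214 213 213 213 214]
 [212 212 210 202 204 207 213 211 211 214 212 214]
 [212 212 206 172 158 183 182 192 211 212 214 
[... 3563 characters left out ...]
  72  72  71  66  68  67  70]
 [ 70  73  73  83 124 152  97  79  81  80  73  49  50  49  50  47]
 [ 71  83 140 197 198 132 134 133 133 135 128 108  60  50  46  47]
 [139 205 237 227 151 138 137 136 134 134 135 130 100  61  49  45]
 [236 237 237 224 102 129 136 137 137 135 132 124 151 182 164 147]
 [236 237 233 198 102 107 109 107 108 110 105 118 168 201 237 237]
 [237 236 232 199 102 107 108 110 111 108 102 118 177 211 237 237]
 [237 237 231 195 105 104 109 109 109 104  98 133 212 236 237 236]
 [237 237 230 187 126 108 107 109 108 106 118 186 237 236 237 237]
 [236 237 237 237 231 194 148 147 154 177 209 237 237 237 236 237]
 [237 237 237 236 237 237 237 236 237 236 236 237 238 237 237 237]]
```

```bash
cat >> h.py <<'E'
def units(p):
    "world TCP target -> shift units in the present tool axes"
    from rig import sensors;from scipy.spatial.transform import Rotation as Ro
    o=sensors.get_obs();R=Ro.from_quat(o['tcp_rot'])
    print('t',round(o['time_s'],2),'tcp',np.round(o['ee_pos'],1),'z-axis',R.as_matrix()[:,2].round(4),'yaw',np.degrees(np.arctan2(*R.as_matrix()[1::-1,0])).round(2))
    return (R.inv().apply(np.array(p)-o['ee_pos'])/40).round(3)
def dark(i,u0,v0,w,h,lo,hi):
    g=cv2.cvtColor(i['color'],cv2.COLOR_RGB2GRAY)[v0:v0+h,u0:u0+w].astype(float)
    m=np.clip((hi-g)/(hi-lo),0,1);V,U=np.mgrid[v0:v0+h,u0:u0+w];return np.array([(m*U).sum(),(m*V).sum()])/m.sum()
E
python3 - <<'E'
import pickle;from h import *
d=pickle.load(open('d0.pkl','rb'));t,s=d['top'],d['side']
a=dark(t,258,196,8,8,120,235);b=dark(s,243,229,9,7,150,205)
print('term',a,b,onz(t,*a,50),onz(s,*b,50),tri(t,a,s,b))
for n,a,b,z in(('pintop',(262.2,243.6),(292.2,258.7),66),('rodtop',(385.2,199.7),(338.8,126.8),160)):
    print(n,onz(t,*a,z),onz(s,*b,z),tri(t,a,s,b))
# expected rod base/handle outlines from rack
print('rackpred',[proj(t,(x,y,160)).round(1) for x,y in((578,-321),(577,-318))])
# rack face in world: corners at z=60
for th in(170,250):
  c,rc,wh,box=blob(t,345,215,45,th,255);print(th,[onz(t,*q,60).round(1)[:2] for q in box])
E
```

```text
term [261.33618234 200.01709402] [246.57602339 231.75438596] [587.93207346   7.35629538  50.        ] [585.46554872   7.7985248   50.        ] (array([587.46638526,   6.97403907,  47.75044625]), np.float64(1.6237231037719737))
pintop [464.25819877   5.00855899  66.        ] [457.26278649   9.07176493  66.        ] (array([462.52849881,   4.56289457,  56.64705504]), np.float64(3.559742598749925))
rodtop [ 576.94676719 -320.89274618  160.        ] [ 573.59496285 -317.6532455   160.        ] (array([ 576.66206013, -322.05541754,  156.31448301]), np.float64(1.2726869538526093))
rackpred [array([385.2, 199.3]), array([384.1, 199.7])]
170 [array([ 562.4, -195.5]), array([ 620.4, -342.8]), array([ 561.3, -365.3]), array([ 503.6, -218.2])]
250 [array([ 563.2, -202.7]), array([ 617.7, -341.7]), array([ 563.2, -362.4]), array([ 508.9, -223.7])]
```

```bash
python3 -c "
from h import *
print(units((462,7,130)))"
```

```text
t 0.1 tcp [ 237.2 -604.6  204.5] z-axis [-3.0e-04  1.7e-03 -1.0e+00] yaw 21.42
[ 10.814 -12.179   1.885]
```

Request:
servo_tool(
  increments=[
    [0,0,-1.2,0.7,-0.8,0,0.55],
    [0,0,-2.6,1.5,-1.7,0,0.55],
    [0,0,-4,2.3,-2.6,0,0.55],
    [0,0,-5.4,3.1,-3.5,0,0.55],
    [0,0,-6.8,3.9,-4.4,0,0.55],
    [0,0,-8.2,4.7,-5.3,0,0.55],
    [0,0,-9.6,5.5,-6.2,0,0.55],
    [0,0,-11,6.3,-7.1,0,0.55],
    [0,0,-12.4,7.1,-8,0,0.55],
    [0,0,-13.8,7.9,-8.9,0,0.55],
    [0,0,-15.2,8.7,-9.8,0,0.55],
    [0,0,-16.6,9.5,-10.7,0.3,0.55],
    [0,0,-18,10.3,-11.6,0.8,0.55],
    [0,0,-18,10.81,-12.18,1.3,0.55],
    [0,0,-18,10.81,-12.18,1.88,0.55],
    [0,0,-18,10.81,-12.18,1.88,0.55],
    [0,0,-18,10.81,-12.18,1.88,0.55],
    [0,0,-18,10.81,-12.18,1.88,0.55],
  ],
)

```text
time_s: 1.9
ee_pos: [462.8, 5.6, 131.6]
tcp_rot: [0.564, 0.826, 0.0, 0.001]
ft_force: [-0.7, -0.4, 0.3]
grip_width: 51.7
gripper_force: 0.0
```

```bash
python3 -c "
from h import *
from rig import *
print(units((462,7,35)))
s=get_image('side');cv2.imwrite('pics/p1.png',cv2.resize(s['color'][180:330,200:400,::-1],None,fx=4,fy=4))"
```

```text
t 1.9 tcp [462.8   5.6 131.6] z-axis [ 2.1e-03 -5.0e-04 -1.0e+00] yaw 111.35
[ 0.043 -0.009  2.414]
```

View pics/p1.png

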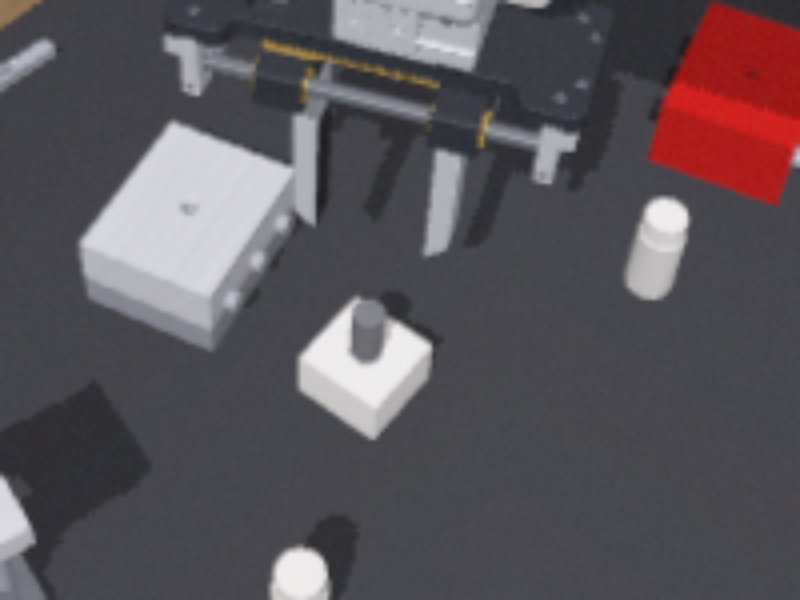

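Request:
servo_tool(
  increments=[
    [0,0,0,0.03,0,0.6,0.55],
    [0,0,0,0.03,0,1.3,0.55],
    [0,0,0,0.03,0,2.0,0.55],
    [0,0,0,0.03,0,2.4,0.55],
    [0,0,0,0.03,0,2.4,0.55],
    [0,0,0,0.03,0,2.4,0.55],
    [0,0,0,0.03,0,2.4,0.1],
    [0,0,0,0.03,0,2.4,0.1],
    [0,0,0,0.03,0,2.4,0.1],
    [0,0,0,0.03,0,2.4,0.1],
    [0,0,0,0.03,0,2.4,0.1],
    [0,0,0,0.03,0,2.4,0.1],
    [0,0,0,0.03,0,2.4,0.1],
    [0,0,0,0.03,0,2.4,0.1],
  ],
  grip_force=15,
)

```text
time_s: 3.35
ee_pos: [461.7, 7.4, 34.5]
tcp_rot: [0.563, 0.826, 0.0, 0.0]
ft_force: [-0.8, -0.1, 4.4]
grip_width: 17.5
gripper_force: 15.0
```

Request:
servo_tool(
  increments=[
    [0,0,0,0,0,-0.3,0.1],
    [0,0,0,0,0,-0.8,0.1],
    [0,0,0,0,0,-1.5,0.1],
    [0,0,0,0,0,-1.75,0.1],
    [0,0,0,-0.4,-1.0,-1.75,0.1],
    [0,0,0,-0.8,-2.0,-1.75,0.1],
    [0,0,0,-1.14,-2.9,-1.75,0.1],
    [0,0,0,-1.14,-2.9,-1.75,0.1],
    [0,0,0,-1.14,-2.9,-1.75,0.1],
    [0,0,0,-1.14,-2.9,-1.75,0.1],
    [0,0,0,-1.14,-2.9,-1.75,0.1],
    [0,0,0,-1.14,-2.9,-1.75,0.1],
  ],
)

```text
time_s: 4.55
ee_pos: [370.6, -76.8, 104.2]
tcp_rot: [0.563, 0.827, 0.0, -0.0]
ft_force: [0.4, -0.3, 0.4]
grip_width: 18.0
gripper_force: 15.0
```

```bash
python3 -c "
from h import *
from rig import *
print(units((587,7.4,104)))
s=get_image('side');import pickle;pickle.dump(s,open('s2.pkl','wb'));cv2.imwrite('pics/p2.png',cv2.resize(s['color'][170:270,190:320,::-1],None,fx=6,fy=6))"
```

```text
t 4.55 tcp [370.6 -76.8 104.2] z-axis [-4.e-04  3.e-04 -1.e+00] yaw 111.51
[-2.600e-02  5.805e+00  3.000e-03]
```

View pics/p2.png

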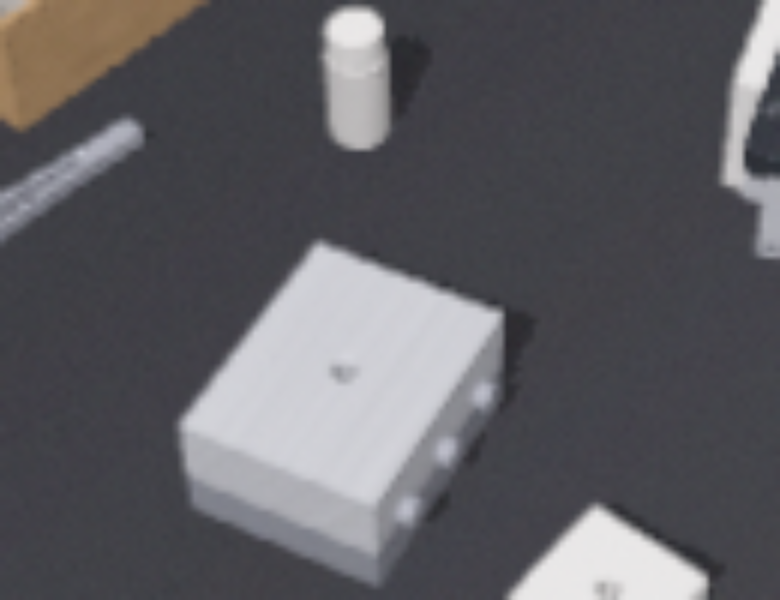

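The pin's bore is empty, so it is held, but I got the y sign wrong. Correcting that now, clear of everything.

Request:
servo_tool(
  increments=[
    [0,0,0,0,0.7,0,0.1],
    [0,0,0,0,1.6,0,0.1],
    [0,0,0,0,2.6,0,0.1],
    [0,0,0,0,3.6,0,0.1],
    [0,0,0,0,4.6,0,0.1],
    [0,0,0,0,5.4,0,0.1],
    [0,0,0,-0.02,5.8,0,0.1],
    [0,0,0,-0.02,5.8,0,0.1],
    [0,0,0,-0.02,5.8,0,0.1],
    [0,0,0,-0.02,5.8,0,0.1],
    [0,0,0,-0.02,5.8,0,0.1],
  ],
)

```text
time_s: 5.7
ee_pos: [585.7, 6.4, 104.2]
tcp_rot: [0.564, 0.826, -0.0, -0.0]
ft_force: [0.7, 0.4, 0.0]
grip_width: 17.4
gripper_force: 15.0
```

```bash
python3 -c "
from h import *
from rig import *
print(units((587,7.4,104)))
s=get_image('side');t=get_image('top');import pickle;pickle.dump((s,t),open('s3.pkl','wb'));cv2.imwrite('pics/p3.png',np.vstack([cv2.resize(s['color'][190:260,200:300,::-1],None,fx=6,fy=6,interpolation=2),cv2.resize(t['color'][185:215,240:290,::-1],(600,180))]))"
```

```text
t 5.7 tcp [585.7   6.4 104.2] z-axis [-5.e-04  0.e+00 -1.e+00] yaw 111.39
[0.012 0.041 0.005]
```

View pics/p3.png

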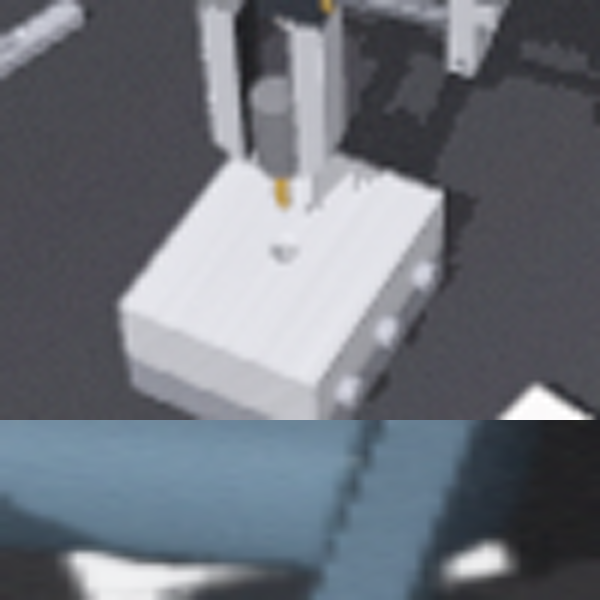

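The pin tip is at side px (247.2,224.2) and the terminal hole at about (247,232). Both are in the same view, so I'll compare them there.

```bash
python3 -c "
from h import *
import pickle
s,t=pickle.load(open('s3.pkl','rb'))
np.set_printoptions(linewidth=200)
c=s['color'].astype(int);print((c[210:228,240:254,0]-c[210:228,240:254,2]));g=cv2.cvtColor(s['color'],7);print(g[226:238,240:255])
p=np.array([585.7,6.4,0])
for z in(74.7,78.7,99.7,135.7):print(z,proj(s,p+[0,0,z]).round(2))
print('hole',onz(s,247.0,231.8,50))
for q in((247.2,224.2),(246.7,222)):print(onz(s,*q,74.7))
"
```

```text
[[ -7  -3  -9  -7  -8  -7  -7  -5  -6  -7  -8  -8  -8  -8]
 [ -7  -3  -6  -7  -8  -7  -7  -7  -7  -8  -8  -8  -8  -9]
 [ -6  -2  -6  -8  -7  -8  -7  -8  -7  -8  -9  -9  -8  -8]
 [ -8  -4  -6  -8  -7  -8  -7  -7  -8  -8  -7  -8  -8  -8]
 [ -8  -5  -6  -7  -7  -8  -9  -6  -8  -8  -7  -8  -9  -9]
 [ -9  -7  -6  -6  -7  -7  -6  -7  -8  -8  -8  -8  -8  -9]
 [ -8  -6  -8  -7  -6  -7  -6  -8  -8  -9  -9  -8  -8  -7]
 [ -7  -7  -7  -7  -8  -7  -7  -6  -7  -8  -9  -7  -8  -8]
 [ -8  -7  -7  -7  -8  -8  -7  -6  -5  -8  -7  -8  -8  -7]
 [ -6  -7  -8  -7  -6   4  24  22   8  -8  -7  -7  -6  -7]
 [ -7  -6  -6  -6  -4  15 108  81  13  -7  -6  -7  -7  -7]
 [ -6  -6  -6  -6  -4  14 106  80  12  -6  -6  -7  -7  -7]
 [ -7  -7  -7  -6  -5  11 107  80  15  -6  -7  -7  -7  -6]
 [ -7  -6  -7  -6  -7  -1  80  90  20  -7  -6  -7  -7  -6]
 [ -6  -6  -5  -7  -7  -4  26  48   8  -6  -7  -5  -6  -7]
 [ -6  -6  -6  -7  -7  -6  -6  -1  -6  -6  -7  -7  -7  -7]
 [ -7  -7  -6  -7  -8  -7  -7  -8  -7  -6  -7  -7  -6  -6]
 [ -6  -7  -7  -7  -6  -6  -6  -8  -7  -6  -7  -6  -7  -6]]
[[226 225 225 225 226 226 225 224 225
[... 230 characters left out ...]
26 223 216 217 221 226 225 225 227 226 228 227]
 [226 225 225 225 220 184 172 197 196 205 224 226 227 228 226]
 [226 225 226 226 220 192 167 190 196 209 227 227 228 227 225]
 [225 225 225 225 226 222 193 192 207 227 226 227 228 225 223]
 [225 226 225 225 228 228 226 225 227 226 226 227 226 224 224]
 [225 225 225 227 228 227 226 226 227 226 227 226 225 223 226]
 [226 226 227 229 227 225 226 228 228 228 227 225 224 225 227]
 [227 226 228 228 227 225 227 228 227 228 226 224 225 226 228]]
74.7 [246.43 224.07]
78.7 [246.35 222.86]
99.7 [245.9  216.39]
135.7 [245.1 204.7]
hole [584.66314747   7.28917127  50.        ]
[584.17608032   5.59570234  74.7       ]
[589.27115455   1.67167833  74.7       ]
```

Request:
servo_tool(
  increments=[
    [0,0,0,0,0.02,0.2,0.1],
    [0,0,0,0,0.02,0.4,0.1],
    [0,0,0,0,0.02,0.55,0.1],
    [0,0,0,0,0.02,0.65,0.1],
    [0,0,0,0,0.02,0.7,0.1],
    [0,0,0,0,0.02,0.75,0.1],
    [0,0,0,0,0.02,0.8,0.1],
    [0,0,0,0,0.02,0.8,0.1],
    [0,0,0,0,0.02,0.8,0.1],
  ],
)

```text
time_s: 6.7
ee_pos: [587.3, 6.9, 72.4]
tcp_rot: [0.563, 0.826, 0.0, 0.0]
ft_force: [0.2, -0.6, -0.2]
grip_width: 17.6
gripper_force: 15.0
```

```bash
python3 -c "
from h import *
from rig import *
print(units((586.5,6.6,72)),sensors.get_obs()['ft_force'])
s=get_image('side');cv2.imwrite('pics/p4.png',cv2.resize(s['color'][200:250,215:290,::-1],None,fx=8,fy=8,interpolation=2))"
```

```text
t 6.7 tcp [587.3   6.9  72.4] z-axis [ 2.e-04 -0.e+00 -1.e+00] yaw 111.42
[ 0.001 -0.022  0.01 ] [ 0.2416888  -0.6447228  -0.23418301]
```

View pics/p4.png

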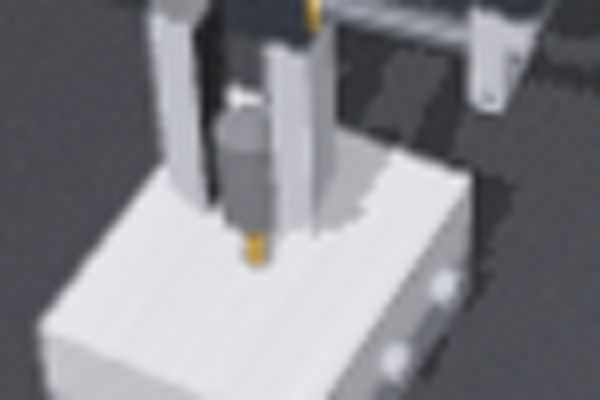

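Tip about 7 mm in with no force, so it has entered. Lowering it home.

Request:
servo_tool(
  increments=[
    [0,0,0,0,-0.01,0.1,0.1],
    [0,0,0,0,-0.01,0.2,0.1],
    [0,0,0,0,-0.01,0.3,0.1],
    [0,0,0,0,-0.01,0.38,0.1],
    [0,0,0,0,-0.01,0.43,0.1],
    [0,0,0,0,-0.01,0.46,0.1],
    [0,0,0,0,-0.01,0.46,0.1],
    [0,0,0,0,-0.01,0.46,0.1],
  ],
)

```text
time_s: 7.55
ee_pos: [586.8, 6.7, 54.5]
tcp_rot: [0.563, 0.826, -0.0, -0.0]
ft_force: [-3.6, -0.4, 5.9]
grip_width: 17.7
gripper_force: 15.0
```

Request:
servo_tool(
  increments=[
    [0,0,0,0,0,0.02,0.1],
    [0,0,0,0,0,0.03,0.1],
    [0,0,0,0,0,0.0,0.5],
    [0,0,0,0,0,0.0,0.5],
    [0,0,0,0,0,0.0,0.5],
    [0,0,0,0,0,-0.6,0.5],
    [0,0,0,0,0,-1.4,0.5],
    [0,0,0,0,0,-2.4,0.5],
    [0,0,0,0,0,-3.4,0.5],
    [0,0,0,1,0,-3.6,0.5],
    [0,0,0,2,0,-3.6,0.5],
    [0,0,0,2,0,-3.6,0.5],
    [0,0,0,2,0,-3.6,0.5],
  ],
)

```text
time_s: 8.85
ee_pos: [557.4, 81.7, 197.6]
tcp_rot: [0.563, 0.827, -0.0, 0.0]
ft_force: [-0.3, 0.6, -1.0]
grip_width: 47.0
gripper_force: 0.0
```

```bash
python3 -c "
from h import *
from rig import *
import pickle
print(units((577,-320,195)),sensors.get_obs()['ft_force'])
s=get_image('side');t=get_image('top');pickle.dump((s,t),open('s5.pkl','wb'))
p=np.array([586.9,6.8,0]);print([proj(s,p+[0,0,z]).round(1) for z in(50,86)],[proj(t,p+[0,0,z]).round(1) for z in(50,86)])
print(t['range_z'][196:204,256:268].round())
cv2.imwrite('pics/p5.png',np.vstack([cv2.resize(s['color'][190:250,200:300,::-1],None,fx=6,fy=6,interpolation=2),cv2.resize(t['color'][180:220,230:330,::-1],None,fx=6,fy=6,interpolation=2)]))"
```

```text
t 8.85 tcp [557.4  81.7 197.6] z-axis [-2.e-04 -3.e-04 -1.e+00] yaw 111.51
[-9.523 -3.225  0.067] [-0.31674766  0.55327966 -0.96546377]
[array([246.4, 231.2]), array([245.7, 220.5])] [array([261.5, 200.4]), array([260.8, 199.4])]
[[1241. 1241. 1236. 1239. 1200. 1199. 1239. 1241. 1238. 1241. 1241. 1237.]
 [1235. 1240. 1205. 1202. 1203. 1199. 1202. 1237. 1241. 1243. 1243. 1238.]
 [1239. 1238. 1202. 1199. 1206. 1207. 1203. 1198. 1239. 1237. 1241. 1240.]
 [1237. 1236. 1205. 1203. 1198. 1200. 1202. 1201. 1233. 1243. 1238. 1235.]
 [1231. 1235. 1202. 1203. 1200. 1199. 1200. 1201. 1225. 1239. 1238. 1237.]
 [1243. 1232. 1238. 1201. 1197. 1202. 1200. 1208. 1239. 1241. 1236. 1240.]
 [1238. 1234. 1234. 1231. 1202. 1202. 1213. 1237. 1237. 1233. 1238. 1236.]
 [1236. 1237. 1237. 1236. 1236. 1238. 1239. 1240. 1236. 1234. 1236. 1233.]]
```

View pics/p5.png

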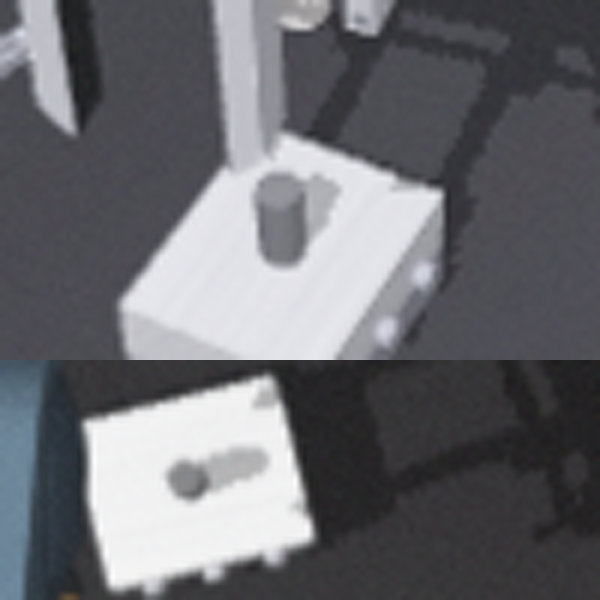

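The pin is home: its handle stands 36–37 mm above the box top and it has been released. Next is the rod.

Request:
servo_tool(
  increments=[
    [0,0,0,-0.7,-0.24,0,0.5],
    [0,0,0,-1.7,-0.58,0,0.5],
    [0,0,0,-2.8,-0.95,0,0.5],
    [0,0,0,-3.9,-1.33,0,0.5],
    [0,0,0,-5,-1.7,0,0.5],
    [0,0,0,-6.1,-2.07,0,0.5],
    [0,0,0,-7.2,-2.45,0,0.5],
    [0,0,0,-8.2,-2.8,0,0.5],
    [0,0,0,-9.0,-3.06,0,0.5],
    [0,0,0,-9.53,-3.24,0,0.5],
    [0,0,0,-9.53,-3.24,0,0.5],
    [0,0,0,-9.53,-3.24,0,0.5],
    [0,0,0,-9.53,-3.24,0,0.5],
  ],
)

```text
time_s: 10.25
ee_pos: [576.0, -320.3, 197.5]
tcp_rot: [0.563, 0.826, 0.0, -0.0]
ft_force: [-0.6, 0.2, -0.7]
grip_width: 47.1
gripper_force: 0.0
```

```bash
python3 -c "
from h import *
from rig import *
print(units((576.5,-320.3,121)))
s=get_image('side');cv2.imwrite('pics/p6.png',cv2.resize(s['color'][70:200,270:430,::-1],None,fx=4.5,fy=4.5,interpolation=2))"
```

```text
t 10.25 tcp [ 576.  -320.3  197.5] z-axis [-5.e-04  7.e-04 -1.e+00] yaw 111.43
[-0.006  0.012  1.912]
```

View pics/p6.png

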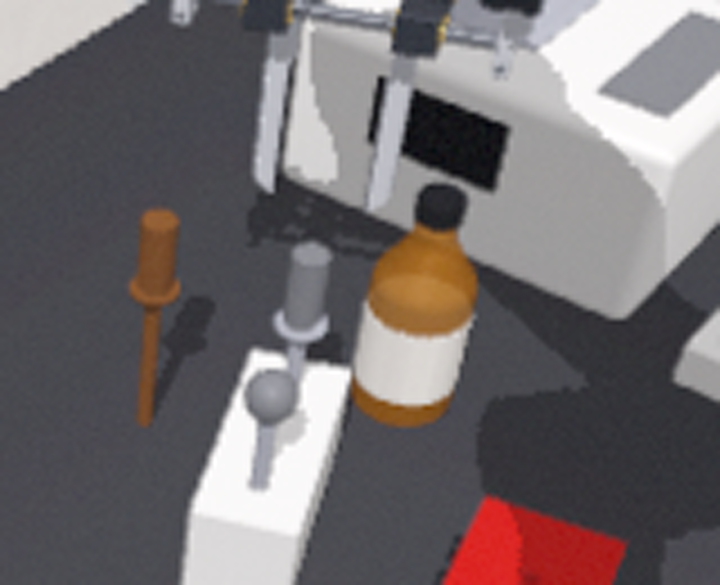

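Request:
servo_tool(
  increments=[
    [0,0,0,0,0.01,0.5,0.5],
    [0,0,0,0,0.01,1.0,0.5],
    [0,0,0,0,0.01,1.5,0.5],
    [0,0,0,0,0.01,1.85,0.5],
    [0,0,0,0,0.01,1.9,0.5],
    [0,0,0,0,0.01,1.9,0.5],
    [0,0,0,0,0.01,1.9,0.5],
    [0,0,0,0,0.01,1.9,0.1],
    [0,0,0,0,0.01,1.9,0.1],
    [0,0,0,0,0.01,1.9,0.1],
    [0,0,0,0,0.01,1.9,0.1],
    [0,0,0,0,0.01,1.9,0.1],
    [0,0,0,0,0.01,1.9,0.1],
    [0,0,0,0,0.01,1.9,0.1],
  ],
  grip_force=25,
)

```text
time_s: 11.7
ee_pos: [576.7, -321.0, 122.2]
tcp_rot: [0.563, 0.826, -0.0, 0.0]
ft_force: [0.0, 0.2, 2.2]
grip_width: 21.7
gripper_force: 25.0
```

Request:
servo_tool(
  increments=[
    [0,0,0,0,0,-0.2,0.1],
    [0,0,0,0,0,-0.5,0.1],
    [0,0,0,0,0,-0.9,0.1],
    [0,0,0,0,0,-1.3,0.1],
    [0,0,0,0,0,-1.7,0.1],
    [0,0,0,0,0,-2.1,0.1],
    [0,0,0,0,0,-2.6,0.1],
    [0,0,0,0,0,-3.1,0.1],
    [0,0,0,0,0,-3.4,0.1],
    [0,0,0,0,0,-3.4,0.1],
    [0,0,0,0,0,-3.4,0.1],
    [0,0,0,0,0,-3.4,0.1],
  ],
)

```text
time_s: 12.9
ee_pos: [576.0, -320.4, 256.3]
tcp_rot: [0.563, 0.826, 0.0, -0.001]
ft_force: [0.9, 0.1, -0.0]
grip_width: 21.6
gripper_force: 25.0
```

Request:
servo_tool(
  increments=[
    [0,0,0,0.4,0.12,0,0.1],
    [0,0,0,1.1,0.32,0,0.1],
    [0,0,0,2.0,0.59,0,0.1],
    [0,0,0,3.0,0.88,0,0.1],
    [0,0,0,4.0,1.17,0,0.1],
    [0,0,0,5.0,1.47,0,0.1],
    [0,0,0,6.0,1.76,0,0.1],
    [0,0,0,7.0,2.05,0,0.1],
    [0,0,0,8.0,2.35,0,0.1],
    [0,0,0,9.0,2.64,0,0.1],
    [0,0,0,10.0,2.93,0,0.1],
    [0,0,0,11.0,3.23,0,0.1],
    [0,0,0,12.0,3.52,0,0.1],
    [0,0,0,12.9,3.78,0,0.1],
    [0,0,0,13.6,3.99,0,0.1],
    [0,0,0,14.0,4.11,0,0.1],
    [0,0,0,14.11,4.14,0,0.1],
    [0,0,0,14.11,4.14,0,0.1],
    [0,0,0,14.11,4.14,0,0.1],
    [0,0,0,14.11,4.14,0,0.1],
  ],
)

```text
time_s: 14.9
ee_pos: [524.9, 264.0, 257.8]
tcp_rot: [0.564, 0.826, -0.0, 0.0]
ft_force: [0.1, -0.2, -0.7]
grip_width: 21.9
gripper_force: 25.0
```

```bash
python3 -c "
from h import *
from rig import *
import pickle
print(units((524.5,264.8,257)),sensors.get_obs()['ft_force'])
s=get_image('side');t=get_image('top');pickle.dump((s,t),open('s7.pkl','wb'))
cv2.imwrite('pics/p7.png',np.hstack([cv2.resize(s['color'][240:350,110:220,::-1],(550,550),interpolation=2),cv2.resize(t['color'][190:250,140:190,::-1],(250,550*6//11+250))[:550]]))"
```

```text
t 14.9 tcp [524.9 264.  257.8] z-axis [-1.e-04 -2.e-04 -1.e+00] yaw 111.32
[ 0.023 -0.002  0.021] [ 0.07109552 -0.23817801 -0.73920921]
```

View pics/p7.png

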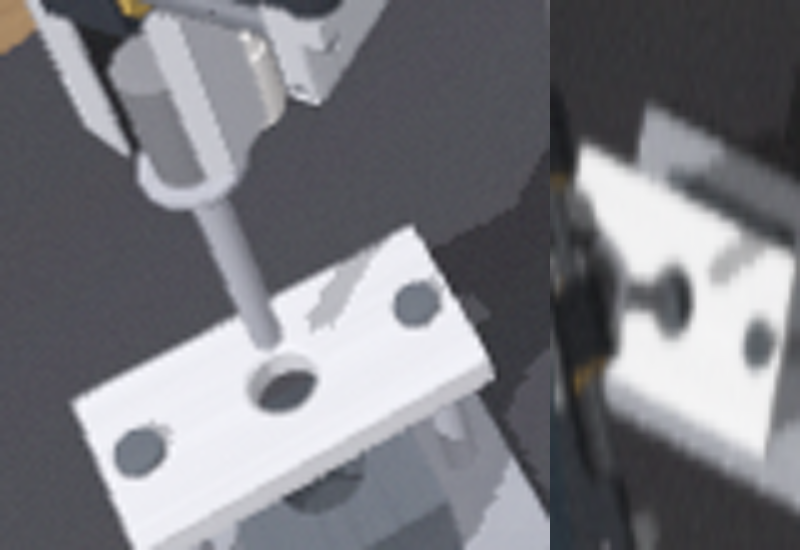

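The rod tip is just above the hole in both views: side tip (163,308), hole (166.4,316.2). In each view I'll measure the shaft axis and the hole and take the offset between them.

```bash
cat > m.py <<'E'
import pickle,sys;from h import *
np.set_printoptions(linewidth=220)
s,t=pickle.load(open(sys.argv[1],'rb'))
gs=cv2.cvtColor(s['color'],7);gt=cv2.cvtColor(t['color'],7)
print(gs[284:312:2,144:172]);print(gs[310:326,156:178]);print(gt[214:232,146:174])
E
python3 m.py s7.pkl
python3 -c "
from h import *;import pickle
s,t=pickle.load(open('s7.pkl','rb'))
for z in(145.8,170,200,240):print(z,proj(s,(524.9,264,z)).round(2),proj(t,(524.9,264,z)).round(2))
print(proj(s,(525,265,120)),proj(t,(525,265,120)))
a=np.linspace(0,6.283,60);
for i in(s,t):
  q=np.array([proj(i,(525+11*np.cos(k),265+11*np.sin(k),120)) for k in a]);print('rim',q.min(0).round(1),q.max(0).round(1))
"
```

```text
[[ 81  79  80  80  81 111 165 173 172 166 158 146 128 106  83  82  81  82  81  83  82  83  80  83  82  83  82  82]
 [ 78  82  80  82  80  80 110 165 172 172 166 157 142 129 103  80  81  79  81  80  82  82  81  82  82  82  83  84]
 [ 78  81  83  80  84  82  85 119 167 173 171 163 155 139 125 101  80  82  81  81  82  81  81  80  83  81  83  81]
 [ 79  79  81  82  81  82  81  90 136 173 173 171 163 152 136 121  92  83  82  83  83  82  81  80  84  82  83  81]
 [ 81  80  80  79  82  78  83  81  90 136 173 174 169 161 150 135 117  87  82  78  82  84  83  79  81  80  81  81]
 [ 81  82  81  80  82  81  82  79  81  93 136 174 172 168 158 147 132 116  87  82  80  81  83  81  83  83  83  84]
 [ 82  80  80  81  81  81  82  79  83  81  95 140 175 173 165 156 144 126 105  81  82  81  82  83  92 132 170 208]
 [ 81  82  81  80  82  82  81  81  82  83  81 114 173 174 170 165 153 139 125 105  93 129 169 209 238 238 237 238]
 [ 81  82  81  83  82  80  84  80  82  82  79  84 110 166 175 171 162 151 136 144 202 238 238 239 239 239 239 239]
 [ 81  83  81  83  80  82  81  83  82  81  82  81  91 135 173 174
[... 3604 characters left out ...]
 69 133 216 241 242 242 242 241 240 241 240 240 240 241 241 241 242 242 242 243 243 242]
 [ 42  48  59  60  70 100 166 216 236 242 242 243 243 242 241 242 242 242 242 241 241 242 241 242 244 242 241 241]
 [ 66  79  74  63  97 168 217 234 240 241 242 242 243 242 243 243 242 243 242 240 241 241 242 241 242 241 241 242]
 [ 78  83  74  69 105 172 198 208 220 226 236 241 241 243 243 243 243 243 242 242 242 243 242 241 242 241 242 242]]
145.8 [162.76 307.41] [161.75 222.39]
170 [159.55 299.77] [159.03 222.19]
200 [155.29 289.64] [155.49 221.93]
240 [149.08 274.84] [150.45 221.56]
[165.45747346 315.46986421] [164.15578152 222.5669046 ]
rim [158.6 309.4] [172.3 321.7]
rim [160.1 218.5] [168.2 226.7]
```

Request:
servo_tool(
  increments=[
    [0,0,0,0.023,0.009,0,0.1],
    [0,0,0,0.023,0.009,0,0.1],
    [0,0,0,0.023,0.009,0.1,0.1],
    [0,0,0,0.023,0.009,0.25,0.1],
    [0,0,0,0.023,0.009,0.4,0.1],
    [0,0,0,0.023,0.009,0.4,0.1],
    [0,0,0,0.023,0.009,0.4,0.1],
  ],
)

```text
time_s: 15.7
ee_pos: [524.4, 266.0, 241.4]
tcp_rot: [0.563, 0.826, -0.0, -0.0]
ft_force: [0.4, -0.5, -1.0]
grip_width: 21.6
gripper_force: 25.0
```

```bash
python3 -c "
from h import *
from rig import *
import pickle
print(units((525,264.9,146)))
s=get_image('side');t=get_image('top');pickle.dump((s,t),open('s8.pkl','wb'))
e=sensors.get_obs()['ee_pos'];print(e,[proj(s,(525,264.9,z)).round(2) for z in(128,160,185)],[proj(t,(525,264.9,z)).round(2) for z in(128,160,185)])
cv2.imwrite('pics/p8.png',np.hstack([cv2.resize(s['color'][260:350,120:210,::-1],(500,500),interpolation=2),cv2.resize(t['color'][200:240,145:170,::-1],(300,500),interpolation=2)]))"; python3 m.py s8.pkl
```

```text
t 15.7 tcp [524.4 266.  241.4] z-axis [-7.e-04 -2.e-04 -1.e+00] yaw 111.42
[-0.032  0.004  2.386]
[524.73853417 266.11827334 242.01830616] [array([164.52, 313.1 ]), array([160.4 , 303.34]), array([156.94, 295.16])] [array([163.34, 222.5 ]), array([159.82, 222.24]), array([156.93, 222.03])]
[[183 158 140 133 131 128 132 153 177 196 197 200 194 170 128  93  79  80  80  78  79  78  80  79  82  80  77  79]
 [198 198 195 196 195 193 196 197 194 193 191 177 135  98  77  79  76  78  78  79  80  81  78  81  79  81  80  83]
 [143 173 183 182 176 176 175 166 166 160 146 145 131 114  81  78  80  80  79  80  79  79  80  78  81  79  80  80]
 [ 76  78  78  78  78  79 100 156 169 168 161 154 142 129 116  82  79  79  79  82  79  79  81  79  80  78  79  79]
 [ 78  80  77  78  79  77  78 107 162 170 168 162 154 142 124 102  79  80  79  78  78  77  80  81  79  79  79  79]
 [ 79  79  79  77  79  81  77  79 104 162 169 168 161 153 136 121  99  78  80  79  78  80  78  82  79  78  80  81]
 [ 81  81  77  77  79  78  77  80  78 108 163 169 167 160 150 136 121  96  78  79  78  78  79  78  88 127 166 204]
 [ 7
[... 3629 characters left out ...]
 243 243]
 [ 39  35  37  33  34  32  31  51 110 182 237 241 242 241 239 227 184 156 145 155 197 226 240 243 243 244 243 244]
 [ 37  38  39  36  34  30  25  41  92 175 238 242 240 241 241 240 231 226 222 225 236 240 242 243 241 243 243 243]
 [ 36  38  40  39  39  37  38  53 108 192 240 242 241 241 241 241 241 240 240 241 241 242 242 243 242 242 243 243]
 [ 39  40  42  46  61  70  87 144 211 230 241 242 244 243 243 242 241 241 241 240 241 242 242 241 242 242 242 242]
 [ 42  58  65  79  73  85 144 214 238 241 241 243 243 242 242 242 243 241 243 242 241 241 241 241 241 241 242 241]
 [ 48  80  77  81  70  87 156 200 221 226 235 241 241 242 243 243 243 243 242 243 243 242 242 242 242 240 242 242]]
```

View pics/p8.png

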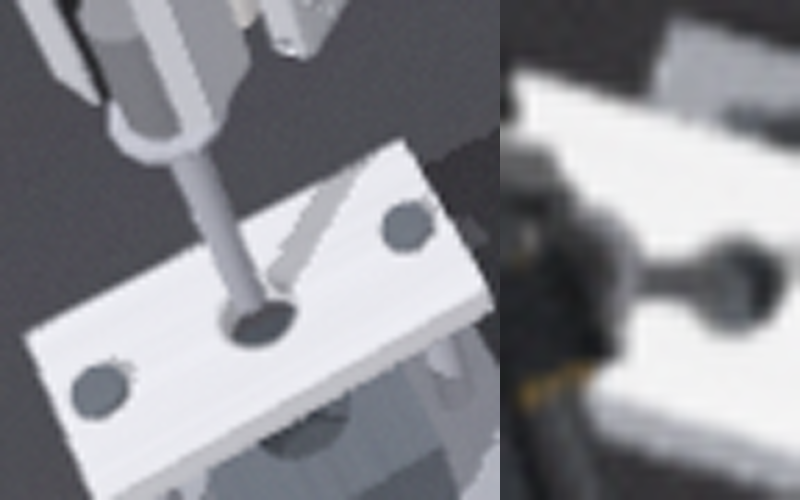

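The tip is entering the hole: side hole centre (166.0,316.1), shaft about 0.8 mm to its +y side. I'll shift 1 mm in −y and descend.

Request:
servo_tool(
  increments=[
    [0,0,0,-0.023,-0.009,0,0.1],
    [0,0,0,-0.023,-0.009,0,0.1],
    [0,0,0,-0.023,-0.009,0.2,0.1],
    [0,0,0,-0.023,-0.009,0.5,0.1],
    [0,0,0,-0.023,-0.009,0.8,0.1],
    [0,0,0,-0.023,-0.009,1.1,0.1],
    [0,0,0,-0.023,-0.009,1.4,0.1],
    [0,0,0,-0.023,-0.009,1.7,0.1],
    [0,0,0,-0.023,-0.009,2.0,0.1],
    [0,0,0,-0.023,-0.009,2.2,0.1],
    [0,0,0,-0.023,-0.009,2.33,0.1],
    [0,0,0,-0.023,-0.009,2.39,0.1],
    [0,0,0,-0.023,-0.009,2.39,0.1],
    [0,0,0,-0.023,-0.009,2.39,0.1],
    [0,0,0,-0.023,-0.009,2.39,0.1],
  ],
)

```text
time_s: 17.3
ee_pos: [525.1, 265.2, 146.9]
tcp_rot: [0.563, 0.826, 0.0, 0.0]
ft_force: [-0.5, -0.1, -1.6]
grip_width: 21.5
gripper_force: 25.0
```

```bash
python3 -c "
from h import *
from rig import *
import pickle
np.set_printoptions(linewidth=220)
print(sensors.get_obs()['ft_force'])
E=[]
for k in range(6):
  s=get_image('side');E.append(sensors.get_obs()['ee_pos'])
print(np.mean(E,0),np.std(E,0))
print([proj(s,(525.3,265,z)).round(2) for z in(120,135,140)])
g=cv2.cvtColor(s['color'],7);print(g[300:326,152:178])
pickle.dump(s,open('s9.pkl','wb'))
cv2.imwrite('pics/p9.png',cv2.resize(s['color'][270:350,120:220,::-1],(800,640)[:2],interpolation=2)[:600])"
```

```text
[-0.49079981 -0.05961954 -1.63436887]
[524.81491642 265.12481134 146.59255688] [0.09798074 0.03394922 0.16048203]
[array([165.34, 315.36]), array([163.48, 310.96]), array([162.84, 309.46])]
[[145 144 144 142 142 143 143 141 152 180 184 183 183 185 180 136 137 138 137 137 137 137 136 139 155 171]
 [130 138 141 144 144 143 142 140 138 161 185 184 183 184 177 141 136 135 139 137 136 136 137 135 144 166]
 [ 80 114 132 141 138 135 133 127 114 139 182 184 183 183 181 165 137 138 139 138 137 137 138 136 139 154]
 [ 58 105 114 114 114 114 112 112 110 125 167 185 182 183 185 183 137 136 137 136 136 135 136 135 138 156]
 [ 44  79 114 115 116 115 114 116 110 118 153 183 184 184 184 178 150 136 137 135 138 137 137 136 138 149]
 [ 52  58 107 114 117 115 115 112 112 110 128 178 183 184 184 184 176 136 137 136 137 139 138 136 142 162]
 [ 87  45  81 114 115 114 115 115 114 108 117 153 183 184 183 183 178 141 138 137 138 135 136 137 149 173]
 [107  39  57 106 112 116 115 116 115 111 109 130 178 184 183 183 181 164 136 136 136 136 138 144 163 173]
 [150  54  50  92 112 117 116 114 114 114 107 117 157 
[... 1172 characters left out ...]
 171 163 153 147 133 130 118 139 199 222 222 223 223 222]
 [225 225 223 223 224 225 224 210 168 131 105 106 117 144 153 157 147 134 149 192 223 222 223 224 222 222]
 [223 223 224 225 225 226 227 223 201 167 113  96  87 103 124 155 155 160 200 222 222 223 223 222 222 222]
 [223 224 226 226 226 227 226 226 224 211 187 165 147 149 158 177 195 209 222 223 223 223 223 223 222 224]
 [225 226 227 226 226 225 226 226 224 224 224 222 213 213 215 223 222 223 223 223 223 223 223 224 225 226]
 [226 227 227 225 226 226 226 224 225 225 223 223 223 223 224 223 223 222 223 223 222 223 224 226 225 224]
 [226 227 226 225 224 224 224 225 223 224 223 223 223 223 222 222 222 223 222 223 223 225 225 222 223 225]]
```

View pics/p9.png

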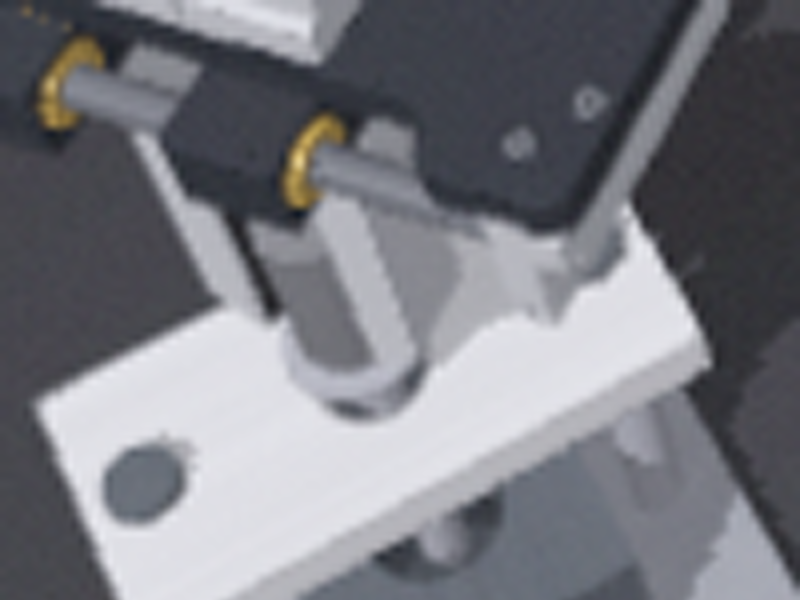

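```bash
python3 -c "
from h import *
import pickle
s=pickle.load(open('s9.pkl','rb'))
a=np.linspace(0,6.283,90)
for c,r,z in(((524.8,265.1),15,134.6),((524.8,265.1),15,138.6),((524.8,265.1),15,130),((525,265),15,53)):
  q=np.array([proj(s,(c[0]+r*np.cos(k),c[1]+r*np.sin(k),z)) for k in a]);print(z,q.min(0).round(1),q.max(0).round(1))
for z in(35,45,53):print(proj(s,(524.8,265.1,z)).round(2))
g=cv2.cvtColor(s['color'],7);np.set_printoptions(linewidth=220);print(g[328:344:1,162:188])
"
```

```text
134.6 [154.2 302.9] [173.1 320. ]
138.6 [153.6 301.7] [172.7 318.8]
130 [154.8 304.3] [173.7 321.3]
53 [164.4 325.4] [181.6 341.6]
[174.9  337.85]
[173.89 335.44]
[173.06 333.48]
[[222 223 223 222 223 224 225 223 223 224 225 226 226 226 221 209 197 182 181 181 181 179 172 165 138 111]
 [223 222 223 224 224 224 224 224 225 226 226 226 222 215 198 181 181 182 182 180 171 165 127 110 113 114]
 [223 223 225 225 224 223 224 225 225 225 223 216 196 181 180 182 181 182 179 163 123 123 110 111 112 112]
 [225 226 224 222 223 224 225 224 222 217 197 182 181 182 181 181 180 170 156 111  90 108 110 110 111 112]
 [224 223 223 225 225 225 225 221 196 181 180 181 182 181 180 171 161 110  63  66  80 108 109 112 112 110]
 [223 225 225 225 225 221 208 196 181 182 181 182 181 174 160 115  83  65  59  60  74 107 110 110 110 111]
 [225 225 225 223 216 197 182 180 181 181 180 176 171 142 112  91  65  61  62  62  78 109 108 110 112 112]
 [225 222 217 198 181 181 181 181 181 179 169 154 159 134 120 105  73  71  69  69  85 111 109 110 110 111]
 [217 196 180 182 181 182 181 178 170 159 146 157 150 139 125 109  93  79  80  87 102 112 111 108 109 110]
 [181 180 180 182 182 179 172 159 111  79 123 158 153 144 132 114  95  80  81  93 110 110 110 109 109 111]
 [182 182 181 180 173 158 110  63  64  67 102 152 155 148 130 118  97  80  88 104 113 110 112 110 108 106]
 [182 181 176 166 118  61  59  64  64  67  84 125 148 141 115 108  88  87 102 108 110 110 111 108 110 107]
 [179 171 149 136 105  78  65  63  64  75  81  89 102 108 109  98  90 100 108 108 109 112 112 109 110 110]
 [164 137 109 111 111 105  87  73  70  81  82  81  84  85  91 104 108 107 109 109 108 111 110 112 111 108]
 [111 109 110 110 113 111 109 101  92  92  91  88  98 102 111 111 106 107 110 112 109 111 111 110 110 107]
 [111 109 110 112 113 110 110 110 111 112 109 105 109 110 112 111 113 109 108 110 110 109 110 111 111 109]]
```

```bash
python3 -c "
from rig import *
print(arm.hand_in())"
```

```text
the job is handed in; nothing more can be done
None
```

I handed the job in, but no verdict was printed: the enable pin is home in the terminal and released, and the check-source rod is held upright, centred in the guide hole to about 1 mm by camera, with its collar about 15 mm above the plate.

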